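Load a brass blank under the clip of the engraving fixture

TASK

Load the bar-shaped brass blank lying on the bed of the engraving fixture: hold the tail of the spring clip down with one fingertip so that its foot lifts, and with the other finger push the blank straight in beneath the foot until it sits square against the rail. Then let the clip up so that it clamps the blank, and take the hand away; do not pick up or tip the blank, and leave the other things where they are.

Things in the scene. Friction and masses are not known exactly. Their poses are not given: they have to be found in the camera images.
- fixture: Engraving fixture, screwed to the bench: aluminium bed 150 mm along its x (+/-75), from y = -81 to y = +5 mm, top face 16 mm above the bench, with a rail along its +y edge and a spring clip across the rail's middle. Origin: on the bench, under the clip's pivot; x runs along the rail, z up, +y is the direction in which the blank is pushed in. Only bare bench lies below the clip's tail.
- clip (a joint): Spring clip: sheet-steel rocker 34 mm wide (x = -17..+17 mm) on a pin along x at y = 0, 29 mm above the bench. 0 at rest, grows as its tail (+y side) is pressed down, hard stop at 0.5 rad. About 0.21 rad: its foot (-y side) rests on a loaded blank. Spring torque 0.04 N m at 0, 0.07 on a blank, 0.11 at the stop: 3 to 10 N on the tail, by lever arm, hold it fully down.
- clip_tail (a point): On the tail's top face, mid width, 32 mm from the pin; moves with the clip. The tail is a flat pad 34 mm wide. At rest it slopes up outwards at 0.5 rad, from y = 14, z = 24 mm to y = 47, z = 42 mm (fixture frame). Fully pressed it is level, top at z = 18 mm (2 mm above the bed's top), y = 10 to 48 mm; a fingertip can slide along it. Between foot and y = 10 mm it rises to z = 36 mm.
- clip_foot (a point): Middle of the underside of the clip's turned-down foot (34 mm wide, at y = -15..-12 mm); moves with the clip. At rest it hangs 4 mm over the bed, so the 7 mm blank cannot pass; at 0.3 rad of the clip about 8.5 mm, at 0.4 about 10 mm, at 0.5 about 11.5 mm.
- blank: Brass blank to load: a bar 60 mm long (its x), 24 mm wide (its y), 7 mm thick, about 90 g, flat on the bed on the clip's -y side, its long side roughly along the rail, its leading (+y) edge a few mm short of the clip's foot. Origin: middle of its underside, z up. Loaded, its origin lies at y = -16 mm, z = 16 mm in the fixture's frame.
- loupe: Bystander: black eye loupe, 25 mm across and 26 mm high, standing on the bed's -y, +x corner. Origin: middle of its underside.
- square_blank: Bystander: a square brass blank 45 x 45 x 7 mm lying on the bench beyond the clip's tail. Origin: middle of its underside.
- spool: Bystander: thread spool, 38 mm across, 48 mm high, standing on the bench off the +x end of the fixture. Origin: middle of its underside.
- glue: Bystander: white glue bottle, 48 mm across, 135 mm high, standing on the bench beyond the clip's tail, towards -x. Origin: middle of its underside.
- awl: Bystander: awl with a dark wooden handle, 130 mm long in all and 27 mm high, lying on the bench off the -x end of the fixture. Origin: on the bench, under the front end of the handle.
- punch: Bystander: steel setting punch, 17 mm across its foot and 85 mm high, standing on the bench off the -x end of the fixture. Origin: middle of its underside.
- rail_face (a point): Foot of the rail's stop face, mid length, on the bed's top (fixture frame: x = 0, y = -4, z = 16 mm). Steel rail 8 mm wide (y = -4..+4), 8 mm high, as long as the bed; its face looks to -y. Two lugs on it hold the clip's pin: outer faces at x = +/-22.5 mm, y = -4..+5, tops 32 mm above the bench.
Things that resemble listed ones, but are neither listed nor needed, are in the scene too. Of the things that look like the fixture, the middle-sized one is meant.

How it is judged:
By the outcome, as a careful person would: the job done as asked, in the order asked, and still so for the second after the job is handed in, with the robot touching nothing.
It also fails if it takes over 38 s, if anything falls off the work surface, if the arm or the gripper's body presses on something with over 40 N, if the wrist force passes 120 N, or if a joint passes its speed limit or range.

ROBOT

A 6-joint arm with a two-finger parallel gripper is mounted at the origin on the work surface. World frame = base frame: x ahead of the robot, y to its left, z up, the work surface at z = 0. Lengths are in mm, angles in rad, forces in N, time in s.
With the tool pointing down it reaches from about 300 to 775 mm from the base axis. Payload 14.6 kg.
Tool frame: the origin (TCP) lies on the centre line of the jaws, within the pads' length; the fingertips stand 19 mm ahead of it and the grasp point (between the pads) is the TCP (bot.tip_reach is the distance from the TCP to the fingertips, in mm); z points along the fingers, y is the line along which they close (so a half turn about z gives the same grasp; the last joint's range is limited). The gripper opens to 85 mm and grips with 20 to 120 N. Pads are 22 mm wide; open, the fingers measure 114 mm over their backs; the gripper's body (76 mm by 85 mm) begins 54 mm behind the grasp point. The pads swing forward as they close: fully open they stand 13 mm farther back than shut.
Start: joints at [-1.26, 0.3, 1.521, -0, 1.321, -0.067], TCP at [202.875, -511.206, 250.281] pointing down, gripper open.
Joint ranges: [-3.03, 3.03], [-0.79, 2.21], [0.23, 2.52], [-1.04, 4.18], [0, 3.07], [-2.55, 2.55]. Speed limits (rad/s): [2.22, 2.22, 2.57, 3.14, 3.14, 3.14].

INTERFACE

Orientations are given as a unit quaternion [w, x, y, z].
In Python, from rig import bot gives the robot as it stands. Calls block until the motion is done:
- bot.move_to(position, orientation): joint-space move of the TCP to a pose.
- bot.servo_line(position, attitude=None, speed=150, until_force=None): straight line of the TCP; attitude=None keeps the orientation; speed is the mean speed in mm/s. With until_force (N) it stops when the force on the tool has changed by that much, and returns True; else False.
- bot.move_joints(angles): joint-space move.
- bot.move_gripper(opening, grip_force=None): finger opening in mm; grip_force is the grip in N (None keeps the last); returns when the fingers have stopped.
- bot.dwell(seconds).
- bot.ik(position, orientation): joint angles nearest the present ones, or None.
- bot.read_state(): the state.
- bot.read_camera(name): name is "scene" or "top" or "wrist"; returns a dict with "image" (480x640x3 uint8, blue, green, red), "depth" (480x640 float32, mm along the optical axis (not along the pixel's ray), 0 where there is no reading), "fovy" (degrees; the focal length in pixels is half the picture's height over the tangent of half this angle, whatever the lens; pixels are square), "cx", "cy" (the principal point, pixels), "eye" and "attitude" of the camera in the world; the wrist camera has in their place "mount" (4x4, takes a point from camera to tool coordinates, whose origin is the TCP and whose axes are the flange's). Camera axes: x right, y down, z forward; pixel columns grow to the right and rows downward; lengths in mm; the calibration is good to about 2 mm. A picture is of the moment at which its call begins: read the wrist's pose just before it.
A pose or a line that the arm cannot do raises bot.MotionError and nothing moves.
- bot.finish_job(): hands the job in; it is judged then, once.
The state is a dict: "clock": time; "joint_positions": joint angles; "qvel": joint speeds; "effort": joint torques, N m; "ee_pos": TCP position; "tool_rot": TCP orientation; "ft_force": force on the tool from outside, world axes, zero at the start; "moment": the same for the moment, N m; "grip_width": finger opening in mm; "grip_force": force on a finger pad.
Only numpy, scipy, OpenCV 4.12 (cv2) and the standard library are available. Lean on these libraries where they do the work, as an engineer would, in place of code of your own. Each camera call takes 0.05 s, during which the arm holds its last target. There are 200 camera calls.

## Working session

There is one attempt and no reset: what is moved stays moved. The work goes in short steps, each a Python script; the robot and the scene stay as the last script left them, time stands still between calls to the robot, and variables do not carry over. Pictures are saved under pics/ and viewed, at most 10 in all, crops included, and the job is handed in when it is done.

```bash
ls; mkdir -p pics
python3 - <<'E'
from rig import bot
import cv2,pickle
for n in("scene","top"):
    c=bot.read_camera(n); cv2.imwrite(f"pics/{n}0.png",c["image"]); pickle.dump(c,open(f"{n}0.pkl","wb"))
    print(n,c["fovy"],c["cx"],c["cy"],c["eye"],c["attitude"])
print(bot.read_state())
E
```

```text
pics
scene 49.54506568150286 319.1527274087667 245.3628042045225 [ 862.51557653 -209.14678097  689.47495732] [-0.24830485  0.86874458  0.41189501 -0.11819499]
top 52.16678199062993 313.884622293357 237.72842546367775 [446.71578441  56.81927966 740.9975356 ] [ 0.05259847 -0.70307447  0.70664245 -0.05980084]
{'clock': 0.1, 'joint_positions': array([-1.25961658e+00,  3.00410601e-01,  1.52152843e+00,  6.62532060e-06,
        1.32067744e+00, -6.65816902e-02]), 'qvel': array([-0.00093163, -0.00147889,  0.00049259, -0.00119065,  0.00050317,
        0.0001735 ]), 'effort': array([ 3.91745445e-03, -5.44373918e+01, -3.62366152e+01,  1.78803413e-05,
        3.01449167e-03, -1.55932628e-05]), 'ee_pos': array([ 202.81264373, -511.03835774,  249.77675644]), 'tool_rot': array([-5.08476841e-04,  9.82215032e-01,  1.87758807e-01, -5.92648205e-05]), 'ft_force': array([ 0.20187988, -0.66950585,  0.6480498 ]), 'moment': array([-0.02840462,  0.00507124, -0.00676418]), 'grip_force': 0.0, 'grip_width': 85.26555017522111}
```

View pics/top0.png

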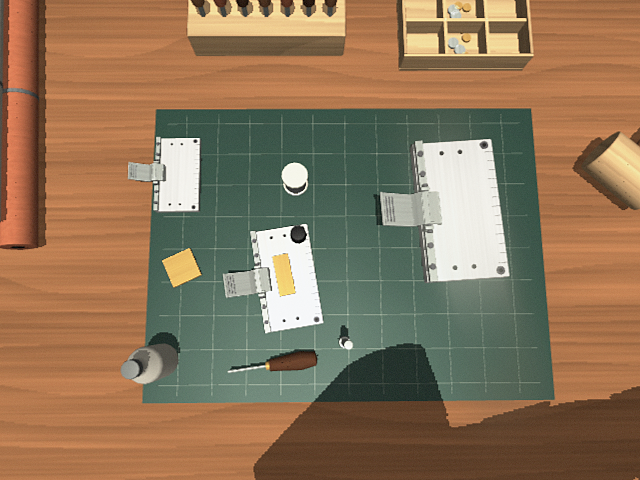

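View pics/scene0.png

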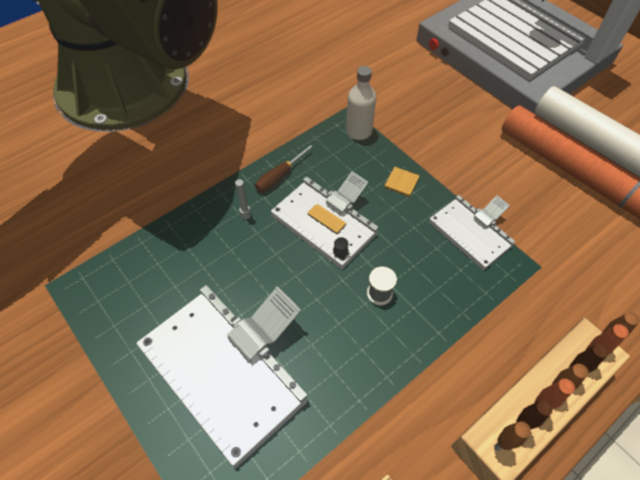

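The middle-sized fixture is the one at about px (285,278), with the blank at (285,274), the loupe at (298,234) and the tail at (237,283). I'll measure it from the top depth image.

```bash
cat > h.py <<'E'
import numpy as np,cv2
from scipy.spatial.transform import Rotation as R
def rot(q): return R.from_quat(np.r_[q[1:],q[0]]).as_matrix()
def cloud(c,T=None):
    h,w=c["depth"].shape; f=h/2/np.tan(np.radians(c["fovy"]/2))
    u,v=np.meshgrid(np.arange(w),np.arange(h)); d=c["depth"]
    P=np.stack([(u-c["cx"])/f*d,(v-c["cy"])/f*d,d],-1)
    if T is not None: return P@T[:3,:3].T+T[:3,3]
    return P@rot(c["attitude"]).T+np.array(c["eye"])
E
python3 - <<'E'
from h import *; import pickle
from rig import bot
c=pickle.load(open("top0.pkl","rb")); P=cloud(c); im=c["image"].astype(int)
print("tip_reach",bot.tip_reach)
def rep(n,m):
    p=P[m]; r=cv2.minAreaRect(p[:,:2].astype(np.float32)); print(n,m.sum(),r,"z",np.median(p[:,2]),"\n",cv2.boxPoints(r).round(1).tolist())
roi=np.zeros(c["depth"].shape,bool); roi[215:340,215:335]=1
b,g,r=im[...,0],im[...,1],im[...,2]; z=P[...,2]
yel=roi&(r-b>60)&(z>17)
yel=cv2.morphologyEx(yel.astype(np.uint8),cv2.MORPH_OPEN,np.ones((3,3)))>0; yel[:, :268]=0; yel[:,300:]=0; yel[320:]=0
rep("blank",yel)
bed=roi&(abs(z-16)<5)&(b>90); rep("bed",cv2.morphologyEx(bed.astype(np.uint8),cv2.MORPH_OPEN,np.ones((5,5)))>0)
tail=roi&(z>22)&(np.arange(640)[None]<262)&(np.arange(480)[:,None]>262)&(np.arange(480)[:,None]<305); rep("tail",tail)
lo=roi&(z>33)&(np.arange(480)[:,None]<250)&(np.arange(640)[None]>285);rep("loupe",lo)
for n,(x0,x1,y0,y1) in dict(glue=(110,185,330,390),punch=(335,355,325,350)).items():
    m=np.zeros_like(roi); m[y0:y1,x0:x1]=1; rep(n,m&(z>30))
print("mat z",np.median(z[180:230,320:360]))
E
```

```text
tip_reach 19.0
blank 639 ((489.10888671875, 87.61343383789062), (100.4413833618164, 29.888744354248047), 19.4228572845459) z 23.441136018806105 
 [[436.79998779296875, 85.0], [446.70001220703125, 56.79999923706055], [541.4000244140625, 90.19999694824219], [531.5, 118.4000015258789]]
bed 4031 ((505.6058349609375, 86.89645385742188), (149.7017364501953, 77.29292297363281), 9.005942344665527) z 16.556953155155497 
 [[425.6000061035156, 113.30000305175781], [437.70001220703125, 37.0], [585.5999755859375, 60.400001525878906], [573.5, 136.8000030517578]]
tail 981 ((490.9716796875, 115.08190155029297), (134.29685974121094, 58.11041259765625), 76.17813873291016) z 33.49999786142155 
 [[446.70001220703125, 56.79999923706055], [503.1000061035156, 42.900001525878906], [535.2000122070312, 173.3000030517578], [478.79998779296875, 187.1999969482422]]
loupe 195 ((512.2012329101562, 70.75422668457031), (132.28546142578125, 20.75176239013672), 3.0976593494415283) z 42.49599235222411 
 [[445.6000061035156, 77.5], [446.70001220703125, 56.79999923706055], [578.7999877929688, 64.0], [577.7000122070312, 84.69999694824219]]
glue 1564 ((403.15203857421875, 172.0677490234375), (47.2817497253418, 241.83566284179688), 9.64406967163086) z 92.8473248750663 
 [[359.6000061035156, 287.29998779296875], [400.1000061035156, 48.900001525878906], [446.70001220703125, 56.79999923706055], [406.20001220703125, 295.20001220703125]]
punch 95 ((428.794189453125, 27.82107925415039), (67.26380157470703, 11.13119125366211), 48.88641357421875) z 85.34860692973075 
 [[402.5, 6.099999904632568], [410.8999938964844, -1.2000000476837158], [455.1000061035156, 49.5], [446.70001220703125, 56.79999923706055]]
mat z 0.8372251671262916
```

Run:
```python
from h import *; import pickle
c=pickle.load(open("top0.pkl","rb")); P=cloud(c); im=c["image"].astype(int); ok=c["depth"]>0
a=np.radians(9.0); X=np.array([np.cos(a),np.sin(a)]); Y=np.array([-X[1],X[0]]); O=np.array([505.6,86.9])+42.5*Y; print("O",O)
F=np.stack([(P[...,:2]-O)@X,(P[...,:2]-O)@Y,P[...,2]],-1); x,y,z=F[...,0],F[...,1],F[...,2]
def rep(n,m):
    m=m&ok; p=F[m]; r=cv2.minAreaRect(p[:,:2].astype(np.float32)); print(n,m.sum(),np.round(r[0],1),np.round(r[1],1),round(r[2],1),"z",np.median(p[:,2]).round(1),"x",np.percentile(p[:,0],[1,99]).round(1),"y",np.percentile(p[:,1],[1,99]).round(1))
sat=(im[...,2]-im[...,0])
rep("blank",(abs(x)<60)&(y>-75)&(y<-10)&(sat>50)&(z>18)&(z<27))
rep("tail",(abs(x)<25)&(y>12)&(y<60)&(z>18))
rep("bed",(abs(x)<90)&(y>-95)&(y<-6)&(abs(z-16.5)<3))
rep("loupe",(x>30)&(x<90)&(y<-40)&(y>-95)&(z>38)&(z<50))
rep("rest>40",(abs(x)<80)&(abs(y)<110)&(z>40))
rep("punch",(x<-80)&(x>-130)&(abs(y)<110)&(z>70))
rep("square",(y>70)&(y<140)&(abs(x)<70)&(z>5)&(z<14))
# blank trailing/leading edge profile
m=(abs(x)<60)&(y>-75)&(y<-10)&(sat>50)&(z>18)&(z<27)&ok
for x0 in range(-35,35,10):
    s=m&(x>=x0)&(x<x0+10)
    if s.any(): print(x0,y[s].min().round(1),y[s].max().round(1))
```

```text
O [498.95153524 128.87675448]
blank 637 [  3.7 -35.6] [59.7 23.3] 2.9 z 23.4 x [-25.7  32.7] y [-47.4 -24.1]
tail 659 [ 0.1 30.9] [37.8 34.2] 89.9 z 34.1 x [-16.7  16.8] y [12.6 49.3]
bed 4027 [  0.3 -43.6] [ 75.1 150.2] 90.0 z 16.6 x [-73.6  73.6] y [-80.4  -6.8]
loupe 188 [ 58.7 -65.1] [20.3 22.2] 80.3 z 42.5 x [48.  68.7] y [-75.5 -54.9]
rest>40 311 [31.3 -8.3] [ 31.4 147.2] 30.1 z 42.5 x [-16.   68.5] y [-75.2  49.4]
punch 58 [-106.1 -105.9] [ 8.8 10.4] 81.5 z 85.7 x [-111.7 -100.9] y [-109.8 -101.4]
square 888 [ 19.1 112.4] [94.5 50.2] 4.4 z 7.4 x [15.7 65.1] y [ 90.  138.2]
-35 -45.3 -26.2
-25 -48.6 -24.9
-15 -47.6 -24.7
-5 -47.3 -24.5
5 -46.7 -24.1
15 -46.4 -23.4
25 -46.0 -23.1
```

Fixture frame: origin (499.0, 128.9), yaw 9.0°. The blank is at (3.7, -35.6) with 2.9° of yaw. I'll set the fingers 64 mm apart and hover above it.

```bash
cat >> h.py <<'E'
a=np.radians(9.0); X=np.array([np.cos(a),np.sin(a),0]); Y=np.array([-X[1],X[0],0]); O=np.array([498.95,128.88,0])
Q=np.array([0,np.cos(a/2),np.sin(a/2),0])
def W(x,y,z): return O+x*X+y*Y+np.array([0,0,z])
def fx(p): p=np.array(p)-O; return np.array([p@X,p@Y,p[2]]).round(2)
E
python3 - <<'E'
from h import *; from rig import bot; import pickle
bot.move_to(W(3.7,-19,140),Q); bot.move_gripper(64,20)
bot.servo_line(W(3.7,-19,75),speed=100); bot.dwell(.2)
s=bot.read_state(); c=bot.read_camera("wrist"); pickle.dump((s,c),open("w1.pkl","wb"))
print(s["clock"],fx(s["ee_pos"]),s["grip_width"],s["ft_force"],bot.tip_reach,s["joint_positions"]); print(c["mount"])
cv2.imwrite("pics/w1.png",c["image"]); c=bot.read_camera("scene"); cv2.imwrite("pics/s1.png",cv2.resize(c["image"][130:310,230:470],None,fx=3,fy=3))
E
```

```text
3.9333 [  3.97 -19.    75.56] 63.88505462543231 [ 0.82722029  0.17984763 -0.47540313] 19.0 [ 1.44774275e-01  4.47940931e-01  1.76927312e+00 -3.15007844e-05
  9.23387412e-01  1.55849704e+00]
[[ 5.26944469e-04 -9.48665312e-01 -3.16281281e-01  8.13288625e+01]
 [ 9.99999831e-01  5.77187258e-04 -6.51734728e-05  7.97859921e-01]
 [ 2.44381338e-04 -3.16281193e-01  9.48665456e-01 -1.23657176e+02]
 [ 0.00000000e+00  0.00000000e+00  0.00000000e+00  1.00000000e+00]]
```

View pics/w1.png

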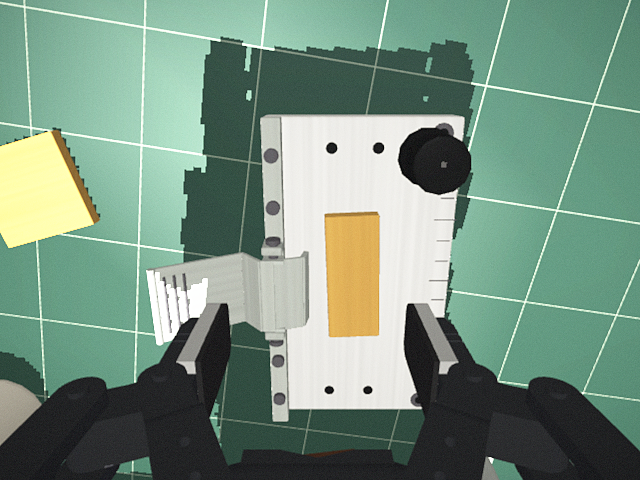

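View pics/s1.png

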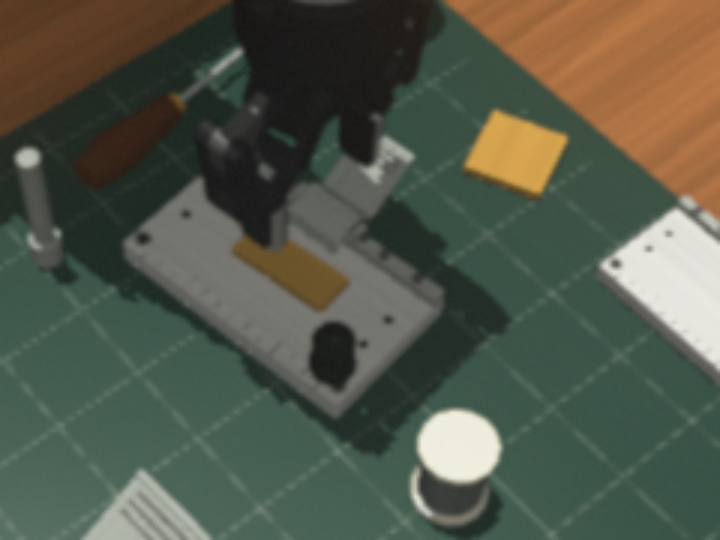

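The wrist view shows the left finger over the tail (about px (205,345)), the right finger behind the blank (about (430,335)), and the blank between columns 326 and 380. Next I'll get numbers from this depth image.

Run:
```python
from h import *; import pickle
s,c=pickle.load(open("w1.pkl","rb")); T=np.array(c["mount"]); L=cloud(c,T); ok=c["depth"]>0
Wd=L@rot(s["tool_rot"]).T+np.array(s["ee_pos"])-O
x,y,z=Wd@X,Wd@Y,Wd[...,2]; im=c["image"].astype(int); sat=im[...,2]-im[...,0]
m=ok&(sat>50)&(abs(z-23)<4)&(y<-10)&(y>-75)
r=cv2.minAreaRect(np.stack([x[m],y[m]],-1).astype(np.float32)); print("blank",r,np.median(z[m]))
b=ok&(abs(x)<78)&(y<-10)&(y>-90)&(abs(z-16)<3); print("bed z",np.median(z[b]),"y",np.percentile(y[b],[.5,99.5]),"x",np.percentile(x[b],[.5,99.5]))
t=ok&(abs(x)<25)&(y>12)&(y<60)&(z>18)&(z<46); print("tail x",np.percentile(x[t],[1,99]))
for n,sg in(("push",1),("press",-1)):
    f=ok&(L[...,1]*sg>20)&(abs(L[...,1])<70)&(abs(L[...,0])<15)&(L[...,2]>-10)&(z>46)
    p=L[f]; print(n,f.sum(),"tool x",np.percentile(p[:,0],[1,99]),"zmax",np.percentile(p[:,2],99))
    e=p[p[:,2]>np.percentile(p[:,2],99)-4]; print("  tip tool y",np.percentile(e[:,1],[2,98]))
```

```text
blank ((4.221771240234375, -35.954124450683594), (60.930606842041016, 23.71129608154297), 2.4883289337158203) 22.97437761405168
bed z 15.993192627939209 y [-80.88460242 -10.32454061] x [-73.17890367  75.15597955]
tail x [-15.63498141  17.45879987]
push 1913 tool x [-10.32531956  11.80573426] zmax 12.320102753689826
  tip tool y [32.44572312 37.66284534]
press 1919 tool x [-10.33782616  11.72479043] zmax 12.087238017549469
  tip tool y [-37.07590089 -31.12536195]
```

Run:
```python
from h import *; from rig import bot; import pickle
bot.move_gripper(66,20); bot.servo_line(W(4,-18,60),speed=60)
for t in (45,40,36,33):
    hit=bot.servo_line(W(4,-18,t),speed=25,until_force=14); s=bot.read_state(); print(t,hit,s["clock"],fx(s["ee_pos"]),s["ft_force"].round(1),s["grip_width"])
    if hit: break
s=bot.read_state(); c=bot.read_camera("wrist"); pickle.dump((s,c),open("w2.pkl","wb")); cv2.imwrite("pics/w2.png",c["image"])
```

```text
45 False 5.4 [  4.07 -17.99  45.06] [-0.4  0.2  0.3] 66.09975171719316
40 False 5.75 [  4.11 -18.02  40.  ] [1.4 0.5 1. ] 65.92338881453982
36 False 6.0583 [  4.16 -18.29  36.01] [ 0.9 -3.5  4. ] 65.80329937373924
33 False 6.325 [  4.27 -18.43  33.21] [ 0.7 -5.9  5.7] 65.7409022932942
```

View pics/w2.png

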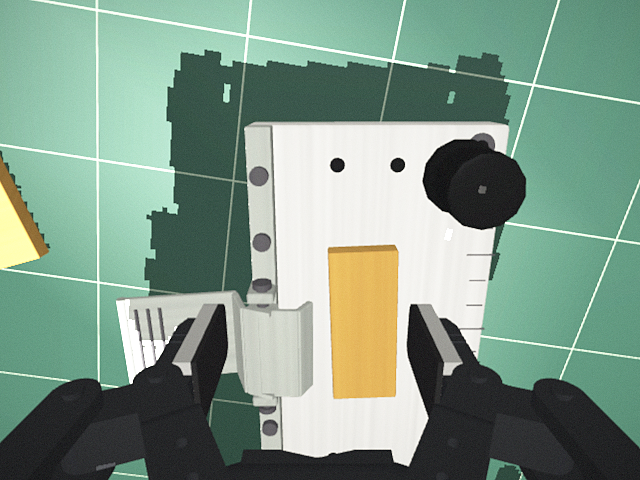

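The picture shows the press finger on the tail, which is going down. The push finger (px (425,330)) is clear behind the blank, whose trailing edge is at column 397. I'll continue down to the stop.

Run:
```python
from h import *; from rig import bot; import pickle
hit=False
for t in (31.5,30.5,29.5,28.5,27.5):
    hit=bot.servo_line(W(4,-18,t),speed=10,until_force=8); s=bot.read_state(); print(t,hit,s["clock"],fx(s["ee_pos"]),s["ft_force"].round(1))
    if hit or s["ft_force"][2]>12: break
s=bot.read_state(); c=bot.read_camera("wrist"); pickle.dump((s,c),open("w3.pkl","wb"))
T=np.array(c["mount"]); Wd=(cloud(c,T))@rot(s["tool_rot"]).T+np.array(s["ee_pos"])-O
x,y,z=Wd@X,Wd@Y,Wd[...,2]; ok=c["depth"]>0
for y0 in range(-16,52,6):
    m=ok&(abs(x+12)<4)&(abs(y-y0)<2)&(z<45)
    if m.any(): print(y0,np.median(z[m]).round(1),m.sum())
```

```text
31.5 False 6.675 [  4.38 -18.6   31.92] [ 0.6 -7.7  7.9]
30.5 False 6.925 [  4.44 -18.61  31.02] [ 0.2 -9.   9.9]
29.5 False 7.175 [  4.55 -18.68  30.29] [-0.5 -9.7 13. ]
-16 31.7 228
-10 34.9 221
-4 33.9 231
2 32.8 201
8 30.0 71
14 18.0 167
38 17.8 1
44 18.2 110
50 18.5 32
```

Tail is level at z=18, so it is fully pressed. Now the push.

Run:
```python
from h import *; from rig import bot; import pickle
Z=29.8
for t in (-14,-8,-2,2,3.5,4.5,5.5,6.5,7.5):
    hit=bot.servo_line(W(4,t,Z),speed=15,until_force=12); s=bot.read_state()
    print(t,hit,round(s["clock"],2),fx(s["ee_pos"]),"f",(s["ft_force"]@X).round(1),(s["ft_force"]@Y).round(1),s["ft_force"][2].round(1),s["grip_width"].round(2))
    if hit or (t>3 and s["ft_force"]@Y<-18): break
s=bot.read_state(); c=bot.read_camera("wrist"); pickle.dump((s,c),open("w4.pkl","wb")); cv2.imwrite("pics/w4.png",c["image"])
T=np.array(c["mount"]); Wd=(cloud(c,T))@rot(s["tool_rot"]).T+np.array(s["ee_pos"])-O
x,y,z=Wd@X,Wd@Y,Wd[...,2]; ok=c["depth"]>0; im=c["image"].astype(int)
m=ok&(im[...,2]-im[...,0]>50)&(abs(z-23)<4)&(y<0)&(y>-75)
for x0 in range(-30,40,6):
    k=m&(abs(x-x0)<2)
    if k.any(): print(x0,y[k].min().round(1),y[k].max().round(1))
print(x[m].min(),x[m].max(),np.median(z[m]))
```

```text
Traceback (most recent call last):
AttributeError: 'float' object has no attribute 'round'
```

```bash
cat > push.py <<'E'
from h import *; from rig import bot; import pickle,sys
def show(t,hit):
    s=bot.read_state(); f=np.array(s["ft_force"])
    print(t,hit,round(s["clock"],2),fx(s["ee_pos"]),"f",np.round([f@X,f@Y,f[2]],1),round(float(s["grip_width"]),2)); return f
def look(n):
    s=bot.read_state(); c=bot.read_camera("wrist"); pickle.dump((s,c),open(n+".pkl","wb")); cv2.imwrite(f"pics/{n}.png",c["image"])
    T=np.array(c["mount"]); Wd=(cloud(c,T))@rot(s["tool_rot"]).T+np.array(s["ee_pos"])-O
    x,y,z=Wd@X,Wd@Y,Wd[...,2]; ok=c["depth"]>0; im=c["image"].astype(int)
    m=ok&(im[...,2]-im[...,0]>50)&(abs(z-23)<4)&(y<0)&(y>-75)&(abs(x)<45)
    for x0 in range(-30,40,6):
        k=m&(abs(x-x0)<2)
        if k.any(): print(x0,y[k].min().round(1),y[k].max().round(1))
    print("x",x[m].min().round(1),x[m].max().round(1),"z",np.median(z[m]).round(1))
E
python3 - <<'E'
from push import *
for t in (-14,-8,-2,2,3.5,4.5,5.5,6.5,7.5):
    hit=bot.servo_line(W(4,t,29.8),speed=15,until_force=12); f=show(t,hit)
    if hit or (t>3 and f@Y<-18): break
look("w4")
E
```

```text
-14 False 7.89 [  4.61 -14.33  30.36] f [ 0.9 -6.3  8.3] 65.84
-8 False 8.44 [ 4.52 -8.26 30.3 ] f [ 0.3 -4.1  7.9] 66.09
-2 False 8.99 [ 4.46 -2.26 30.27] f [-0.8 -5.6  7.4] 66.16
2 False 9.41 [ 4.43  1.82 30.26] f [ 0.2 -5.2  7.7] 66.01
3.5 False 9.66 [ 4.44  3.26 30.24] f [-0.1 -4.7  8.2] 66.01
4.5 False 9.91 [ 4.4   4.23 30.21] f [ 0.7 -6.1  8.2] 65.92
5.5 False 10.16 [ 4.43  4.98 30.23] f [-0.3 -8.2  6.5] 65.67
6.5 False 10.41 [ 4.4   5.18 30.2 ] f [  0.1 -16.2   8.6] 65.88
7.5 False 10.66 [ 4.43  5.39 30.22] f [  0.6 -23.5   8.2] 66.02
-24 -28.7 -16.6
-18 -28.8 -19.0
-12 -28.7 -19.0
-6 -28.5 -19.3
0 -28.5 -19.1
6 -28.5 -19.1
12 -28.5 -6.5
18 -28.7 -5.4
24 -29.1 -5.0
30 -28.9 -5.1
36 -28.4 -5.0
x -26.5 35.3 z 23.0
```

View pics/w4.png

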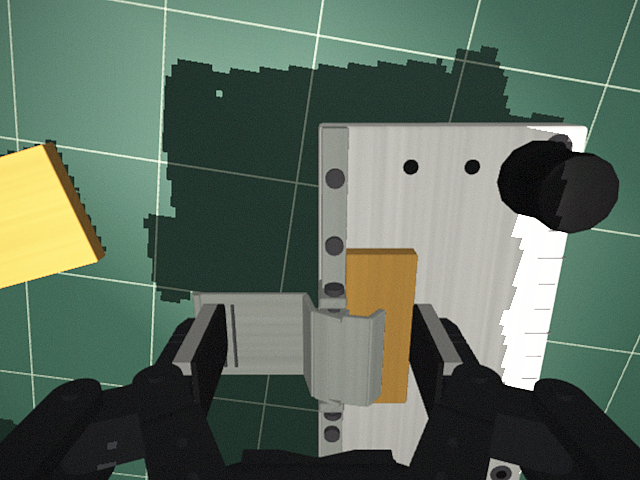

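The picture shows the blank flush along the rail (px column 346), under the foot, with the tail still held down. I'll back the finger off a little, then let the clip up.

Run:
```python
from push import *
show("back",bot.servo_line(W(4.4,3.2,29.8),speed=15))
show("up",bot.servo_line(W(4.4,3.2,50),speed=30))
show("up",bot.servo_line(W(4.4,3.2,80),speed=60)); bot.dwell(.3)
look("w5")
bot.servo_line(W(4.4,3.2,180),speed=120)
c=bot.read_camera("top"); cv2.imwrite("pics/t5.png",c["image"])
```

```text
back False 11.15 [ 4.63  3.59 30.13] f [-0.7  1.3  8.2] 66.21
up False 11.97 [ 4.27  3.15 49.82] f [-0.6 -0.4 -0. ] 66.18
up False 12.62 [ 4.36  3.19 80.05] f [-0.5 -0.9 -1. ] 66.28
-24 -28.9 -5.4
-18 -28.5 -16.0
-12 -28.8 -17.2
-6 -28.9 -17.4
0 -28.6 -17.2
6 -28.7 -17.4
12 -28.5 -7.3
18 -28.6 -5.3
24 -28.8 -5.3
30 -28.5 -5.2
36 -28.2 -5.2
x -25.2 34.9 z 23.0
```

View pics/w5.png

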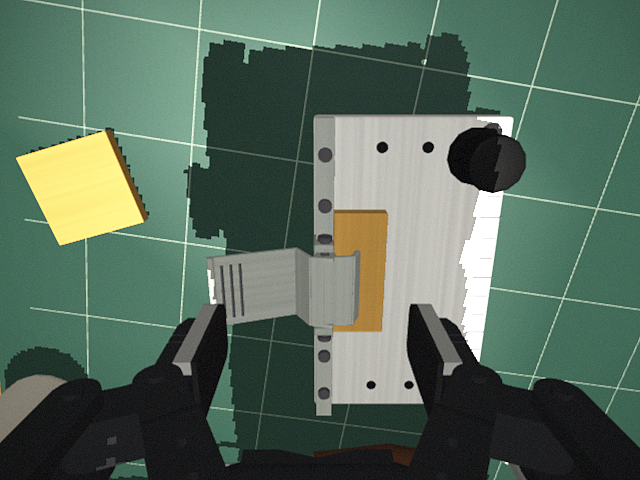

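The picture shows the blank clamped under the foot, square against the rail at px column 334, with the other things in place and the hand clear.

Run:
```python
from rig import bot
print(bot.read_state()["clock"]); print(bot.finish_job())
```

```text
14.0083
the job is handed in; nothing more can be done
None
```

The blank is loaded square against the rail and clamped by the clip, the hand is clear, the bystanders I could see in the last view had not moved, and the job was handed in at about 14 s.

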